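Sort washed bottles into their carriers

ROBOT

A 7-joint arm with a two-finger parallel gripper is mounted at the origin on the work surface. World frame = base frame: x ahead of the robot, y to its left, z up, the work surface at z = 0. Lengths are in m, angles in degrees, forces in N, time in s.
With the tool pointing down it reaches from about 0.425 to 0.875 m from the base axis. Payload 4.7 kg.
Tool frame: the origin (TCP) lies on the mounting face of the last link; the fingertips stand 182 mm ahead of it and the grasp point (between the pads) lies 164 mm ahead of it; z points along the fingers, y is the line along which they close (so a half turn about z gives the same grasp; the last joint's range is limited). The gripper opens to 87 mm and grips with 3 to 60 N. Pads are 19 mm wide; open, the fingers measure 117 mm over their backs; the gripper's body (75 mm by 190 mm) begins 51 mm behind the grasp point.
Start: joints at [-70.755, 18.392, -4.016, 83.108, 1.295, 78.541, -3.26], TCP at [0.206, 0.617, 0.405] pointing down, gripper open.
Joint ranges: [-163.93, 163.93], [-17.29, 119.83], [-79.2, 71.16], [3.27, 140.29], [-89.18, 269.18], [5.43, 117.66], [-154.24, 154.24]. Speed limits (degrees/s): [147.25, 147.25, 180, 180, 180, 180, 180].

INTERFACE

Orientations are given as [roll, pitch, yaw] about the fixed x, y, z axes, in that order (R = Rz(yaw) Ry(pitch) Rx(roll)).
In Python, from cell import env gives the robot as it stands.
- The arm moves only by the tool servo_tool, never from a script. Its argument "plan" is a list of rows, each an object with "xyz": the shift along the tool's x, y, z in cm, a list of three; "twist": the turn, a rotation vector about the tool's x, y, z in degrees, a list of three; "jaw": the closure, from 0 (fully open) to 1 (shut). In form: [{"xyz": [x, y, z], "twist": [wx, wy, wz], "jaw": jaw}, ...]. A call has 1 to 10 rows; each row is the pose to reach, as a shift and turn from the pose commanded when the call began, along the tool's axes at that moment; what a row does not reach only later rows make up. A row lasts 1/12 s, in which the tool goes at most 41.7 mm and 7.16 degrees, less where a joint would pass 70% of its speed; a pose out of reach is approached as far as the arm can. A call with a gripper value outside its range is refused whole. The fingers move at their own pace and stop on an object; "newtons" is the grip in N (left out, the last holds). Time passes only in rows, so rows that repeat a pose let the fingers close. It gives the time, the measured TCP pose, the force, the opening and the grip force at its end, in the units of the state.
- env.get_obs(): the state, without advancing time (a new reading comes with each control period).
- env.read_camera(name): name is "side" or "top" or "wrist"; returns a dict with "img" (420x560x3 uint8, red, green, blue), "camera_matrix" (3x3 intrinsics, pixels), "R" (3x3) and "t" (3): a world point X has camera coordinates R X + t. Camera axes: x right, y down, z forward; pixel columns grow to the right and rows downward; lengths in m; the calibration is good to about 2 mm. A picture is of the moment at which its call begins. There is no depth.
- env.sign_off(): hands the job in; it is judged then, once.
The state is a dict: "time_s": time; "qpos": joint angles; "joint_velocities": joint speeds; "effort": joint torques, N m; "tool_pos": TCP position; "tool_rot": TCP orientation; "force": force on the tool from outside, world axes, zero at the start; "wrist_torque": the same for the moment, N m; "grip_width": finger opening in m; "grasp_force": force on a finger pad.
Only numpy, scipy, OpenCV 4.12 (cv2) and the standard library are available. Lean on these libraries where they do the work, as an engineer would, in place of code of your own. Each camera call takes 0.05 s, during which the arm holds its last target. There are 200 camera calls.

TASK

Sort the four washed bottles from the black drain mat into the three blue carriers: each goes upright into an empty cell of the carrier that already holds a bottle of its own kind (brown, green or clear). It is glass: set each bottle down gently on the floor of its cell, drop none and knock none over, and leave the three bottles that were in the carriers already in their cells.

Things in the scene. Friction and masses are not known exactly. Their poses are not given: they have to be found in the camera images.
- amber_1: Empty washed brown (amber) glass bottle to be sorted: body diameter 60 mm up to 80 mm height, sloping shoulder to 100 mm, straight neck 27 mm across from 100 to 140 mm (total height 140 mm), about 0.17 kg. Upright on the black drain mat (3 mm thick), 65 mm or more between axes. Origin: centre of its underside; z up its axis; round, so yaw means nothing.
- amber_2: Empty washed brown (amber) glass bottle to be sorted: body diameter 60 mm up to 80 mm height, sloping shoulder to 100 mm, straight neck 27 mm across from 100 to 140 mm (total height 140 mm), about 0.17 kg. Upright on the black drain mat (3 mm thick), 65 mm or more between axes. Origin: centre of its underside; z up its axis; round, so yaw means nothing.
- green_1: Empty washed green glass bottle to be sorted: body diameter 56 mm up to 92 mm height, sloping shoulder to 126 mm, straight neck 28 mm across from 126 to 165 mm (total height 165 mm), about 0.20 kg. Upright on the black drain mat (3 mm thick), 65 mm or more between axes. Origin: centre of its underside; z up its axis; round, so yaw means nothing.
- clear_1: Empty washed colourless clear glass bottle to be sorted: body diameter 60 mm up to 72 mm height, sloping shoulder to 106 mm, wide straight neck 38 mm across from 106 to 145 mm (total height 145 mm), about 0.19 kg. Upright on the black drain mat (3 mm thick), 65 mm or more between axes. Origin: centre of its underside; z up its axis; round, so yaw means nothing.
- carrier_amber: Blue bottle carrier, fixed, that holds a brown (amber) glass bottle; the three look alike. 170 x 170 mm, open on top, outer walls 80 mm high, 6 mm thick, floor 6 mm thick; a cross of 6 mm dividers, 70 mm high, makes four cells 76 mm square, centred at x, y = +-41 mm. Origin: centre of its underside; x, y along its sides, z up. Cell x -41, y -41 mm is taken at the start (stored_amber), three are empty.
- carrier_green: Blue bottle carrier, fixed, that holds a green glass bottle; the three look alike. 170 x 170 mm, open on top, outer walls 80 mm high, 6 mm thick, floor 6 mm thick; a cross of 6 mm dividers, 70 mm high, makes four cells 76 mm square, centred at x, y = +-41 mm. Origin: centre of its underside; x, y along its sides, z up. Cell x +41, y -41 mm is taken at the start (stored_green), three are empty.
- carrier_clear: Blue bottle carrier, fixed, that holds a colourless clear glass bottle; the three look alike. 170 x 170 mm, open on top, outer walls 80 mm high, 6 mm thick, floor 6 mm thick; a cross of 6 mm dividers, 70 mm high, makes four cells 76 mm square, centred at x, y = +-41 mm. Origin: centre of its underside; x, y along its sides, z up. Cell x -41, y +41 mm is taken at the start (stored_clear), three are empty.
- stored_amber: Brown (amber) glass bottle already standing loose in its cell of carrier_amber, there to stay: body diameter 60 mm up to 80 mm height, sloping shoulder to 100 mm, straight neck 27 mm across from 100 to 140 mm (total height 140 mm), about 0.17 kg. Origin: centre of its underside; z up its axis; round, so yaw means nothing. Gear around the carriers is under 200 mm high.
- stored_green: Green glass bottle already standing loose in its cell of carrier_green, there to stay: body diameter 56 mm up to 92 mm height, sloping shoulder to 126 mm, straight neck 28 mm across from 126 to 165 mm (total height 165 mm), about 0.20 kg. Origin: centre of its underside; z up its axis; round, so yaw means nothing. Gear around the carriers is under 200 mm high.
- stored_clear: Colourless clear glass bottle already standing loose in its cell of carrier_clear, there to stay: body diameter 60 mm up to 72 mm height, sloping shoulder to 106 mm, wide straight neck 38 mm across from 106 to 145 mm (total height 145 mm), about 0.19 kg. Origin: centre of its underside; z up its axis; round, so yaw means nothing. Gear around the carriers is under 200 mm high.
There are look-alikes about, which are no part of the job. Leave any purple or yellow look-alike of the clear_1 alone.

How it is judged:
By the outcome, as a careful person would: the job done as asked, in the order asked, and still so for the second after the job is handed in, with the robot touching nothing.
It also fails if it takes over 104 s, if anything falls off the work surface, if the arm or the gripper's body presses on something with over 40 N, if the wrist force passes 120 N, or if a joint passes its speed limit or range.

## Working session

There is one attempt and no reset: what is moved stays moved. The work goes in short steps, Python scripts to look and compute and a tool call to move; the robot and the scene stay as the last step left them, time stands still between calls to the robot, and variables do not carry over. Pictures are saved under pics/ and viewed, at most 14 in all, crops included, and the job is handed in when it is done.

Besides the shell and the picture viewer there is one more tool, called after ">>>" as name(argument=value, ...), one argument or row to a line, values as JSON. servo_tool: Moves the arm, as the interface text tells. Its arguments: {"type":"object","properties":{"plan":{"type":"array","items":{"type":"object","properties":{"xyz":{"type":"array","items":{"type":"number"}},"twist":{"type":"array","items":{"type":"number"}},"jaw":{"type":"number"}}}},"newtons":{"type":"number"}},"required":["plan"]}

```bash
ls; mkdir -p pics; python3 - <<'E'
from cell import env
import cv2
o=env.get_obs(); print({k:o[k] for k in('time_s','tool_pos','tool_rot','grip_width','force')})
for n in('top','side'):
    c=env.read_camera(n); cv2.imwrite(f'pics/{n}0.png',c['img'][...,::-1]); print(n,c['camera_matrix'],c['R'],c['t'])
E
```

```text
pics
{'time_s': 0.0, 'tool_pos': array([0.20555756, 0.61642628, 0.40365748]), 'tool_rot': array([-1.79890161e+02,  6.26822238e-03,  1.61563225e+02]), 'grip_width': 0.08699072054672181, 'force': array([ 0.37758862, -0.01018696,  0.30747586])}
top [[469.50274967   0.         278.49359716]
 [  0.         469.50274967 218.13974666]
 [  0.           0.           1.        ]] [[-0.01726371 -0.99982827 -0.00673698]
 [-0.98783462  0.01809734 -0.15445144]
 [ 0.15454684  0.00398862 -0.98797741]] [0.01205868 0.50577981 1.27901716]
side [[496.05826089   0.         281.72530375]
 [  0.         496.05826089 207.56239848]
 [  0.           0.           1.        ]] [[ 0.89387782 -0.44783929 -0.02055286]
 [-0.3002064  -0.56389771 -0.76934745]
 [ 0.3329543   0.69387272 -0.63849987]] [-0.43608083  0.15825857  1.21635992]
```

View pics/top0.png

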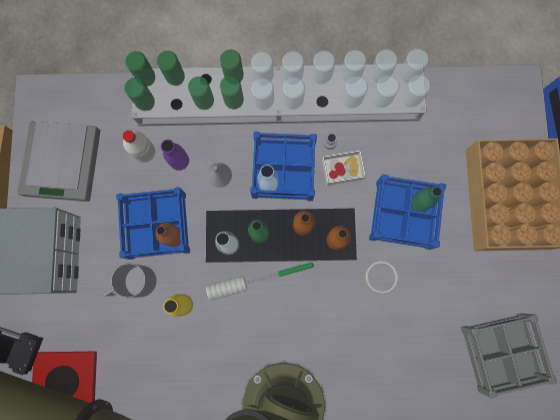

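View pics/side0.png

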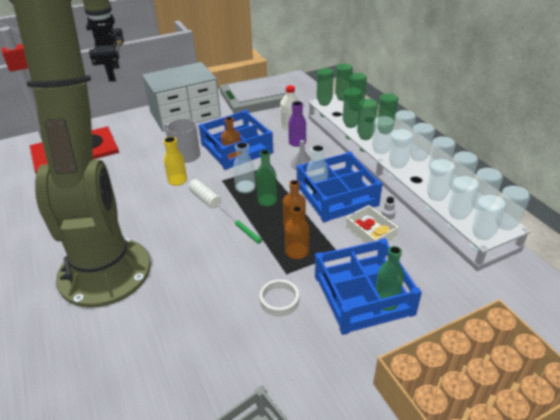

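Top: mat bottles are clear (227,242), green (258,231), and amber (303,222) and (338,237). The carriers are amber (153,223), clear (284,166) and green (408,212). The purple and yellow ones are decoys. I'll zoom in for detail.

```bash
python3 - <<'E'
import cv2
a=cv2.imread('pics/top0.png')
cv2.imwrite('pics/c1.png',cv2.resize(a[195:265,200:360],None,fx=5,fy=5,interpolation=cv2.INTER_CUBIC))
t=[a[183:263,113:193],a[126:206,244:324],a[172:252,368:448]]
cv2.imwrite('pics/c2.png',cv2.resize(cv2.hconcat(t),None,fx=3.333,fy=3.333,interpolation=cv2.INTER_CUBIC))
E
```

```text
(no output)
```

View pics/c1.png

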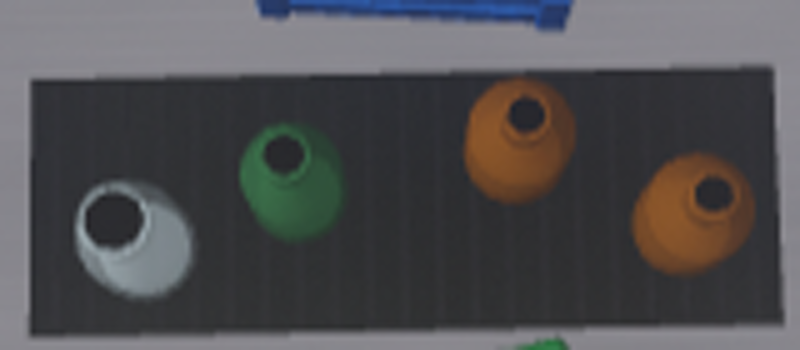

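View pics/c2.png

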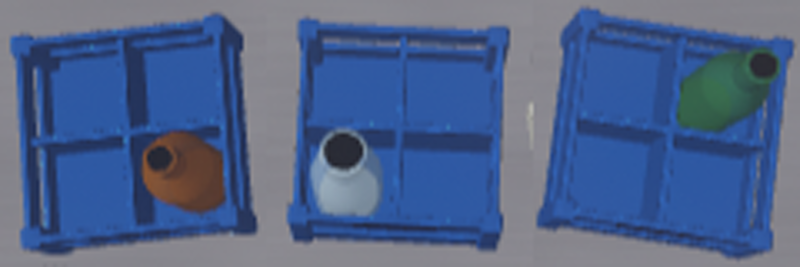

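The mouth centres in the first crop are clear (114,220), green (284,155) and ambers (526,115) and (714,194). The second crop shows the corner posts of each carrier. I'll cast rays through these.

```bash
cat > h.py <<'E'
import numpy as np
from cell import env
from scipy.spatial.transform import Rotation as Ro
def ray(c,uv,z):
    R,t=np.array(c['R']),np.array(c['t']); d=R.T@np.linalg.inv(c['camera_matrix'])@[*uv,1]; C=-R.T@t
    return C+d*(z-C[2])/d[2]
def go(xyz,yaw):
    "shift (cm) and turn in tool axes to a TCP target pointing down"
    o=env.get_obs(); R=Ro.from_euler('xyz',o['tool_rot'],degrees=True); G=Ro.from_euler('xyz',[180,0,yaw],degrees=True)
    print('xyz cm',np.round(R.inv().apply(np.array(xyz)-o['tool_pos'])*100,2),'twist',np.round((R.inv()*G).as_rotvec(degrees=True),2),'at',np.round(o['tool_pos'],4),np.round(o['tool_rot'],2))
E
python3 - <<'E'
from h import *
c=env.read_camera('top'); f=lambda u,v,s,ox,oy:((u+.5)/s-.5+ox,(v+.5)/s-.5+oy)
for n,uv,z in[('clear',(114,220),.148),('green',(284,155),.168),('ambA',(526,115),.143),('ambB',(714,194),.143)]:
    print(n,np.round(ray(c,f(*uv,5,200,195),z),4))
for n,ox,oy,k,P,X,M,mz in[('amber',113,183,0,[(22,46),(231,25),(244,230),(33,241)],(128,133),(160,158),.146),('clear',244,126,1,[(306,28),(498,36),(489,228),(299,214)],(402,133),(345,150),.151),('green',368,172,2,[(583,22),(782,45),(758,240),(549,216)],(673,131),(765,65),.171)]:
    g=lambda p,z:ray(c,f(p[0]-k*266.67,p[1],10/3,ox,oy),z)
    Q=np.array([g(p,.08)[:2] for p in P]); m=Q.mean(0); e=(Q[1]-Q[0]+Q[2]-Q[3])/2; q=(Q[0]-Q[3]+Q[1]-Q[2])/2
    print(n,'ctr',m.round(4),'cross',g(X,.07)[:2].round(4),'stored',g(M,mz)[:2].round(4),'side',np.linalg.norm(e).round(4),np.linalg.norm(q).round(4))
    ux=q/np.linalg.norm(q); uy=-e/np.linalg.norm(e); print('  yaw',np.degrees(np.arctan2(ux[1],ux[0])).round(1),np.degrees(np.arctan2(-uy[0],uy[1])).round(1))
    for s,a,b in[('TL',1,1),('TR',1,-1),('BL',-1,1),('BR',-1,-1)]: print('  ',s,(m+.041*(a*ux+b*uy)).round(4))
go([.55,0,.5],90)
E
```

```text
clear [0.4386 0.147  0.148 ]
green [0.4677 0.0587 0.168 ]
ambA [ 0.4899 -0.0653  0.143 ]
ambB [ 0.447  -0.1608  0.143 ]
amber ctr [0.4925 0.3462] cross [0.4953 0.3527] stored [0.4638 0.3062] side 0.1717 0.1658
  yaw 4.8 3.4
   TL [0.5309 0.3905]
   TR [0.5357 0.3087]
   BL [0.4492 0.3837]
   BR [0.454  0.3019]
clear ctr [ 0.653  -0.0123] cross [ 0.6493 -0.0157] stored [0.6144 0.03  ] side 0.159 0.1621
  yaw -3.4 -4.5
   TL [0.6971 0.0261]
   TR [ 0.6907 -0.0557]
   BL [0.6153 0.031 ]
   BR [ 0.6089 -0.0508]
green ctr [ 0.5139 -0.35  ] cross [ 0.5145 -0.3569] stored [ 0.5473 -0.4018] side 0.1666 0.164
  yaw -11.7 -7.8
   TL [ 0.5596 -0.3177]
   TR [ 0.5485 -0.399 ]
   BL [ 0.4793 -0.3011]
   BR [ 0.4682 -0.3823]
xyz cm [-52.17 -47.6   -9.53] twist [-7.000e-02  6.000e-02  7.156e+01] at [0.2056 0.6165 0.4039] [-1.7992e+02  1.0000e-02  1.6156e+02]
```

>>> servo_tool(
  plan=[
    {"xyz": [-36, -16, -9.6], "twist": [0, 0, 71.5], "jaw": 0.2},
    {"xyz": [-36, -16, -9.6], "twist": [0, 0, 71.5], "jaw": 0.2},
    {"xyz": [-36, -16, -9.6], "twist": [0, 0, 71.5], "jaw": 0.2},
    {"xyz": [-36, -16, -9.6], "twist": [0, 0, 71.5], "jaw": 0.2},
    {"xyz": [-36, -16, -9.6], "twist": [0, 0, 71.5], "jaw": 0.2},
    {"xyz": [-36, -16, -9.6], "twist": [0, 0, 71.5], "jaw": 0.2},
    {"xyz": [-36, -16, -9.6], "twist": [0, 0, 71.5], "jaw": 0.2},
    {"xyz": [-36, -16, -9.6], "twist": [0, 0, 71.5], "jaw": 0.2},
    {"xyz": [-36, -16, -9.6], "twist": [0, 0, 71.5], "jaw": 0.2},
    {"xyz": [-36, -16, -9.6], "twist": [0, 0, 71.5], "jaw": 0.2},
  ],
)

```text
time_s: 0.98
tool_pos: [0.4991, 0.3473, 0.5017]
tool_rot: [179.9, 0.0, 89.5]
force: [0.2, -0.4, 1.1]
grip_width: 0.0696
grasp_force: 0.0
```

>>> servo_tool(
  plan=[
    {"xyz": [0, 0, 0], "twist": [0, 0, 0], "jaw": 0.3},
    {"xyz": [0, 0, 0], "twist": [0, 0, 0], "jaw": 0.3},
    {"xyz": [0, 0, 0], "twist": [0, 0, 0], "jaw": 0.3},
  ],
)

```text
time_s: 1.23
tool_pos: [0.4959, 0.3517, 0.5002]
tool_rot: [-179.9, -0.0, 90.2]
force: [-1.0, 1.3, 0.8]
grip_width: 0.0623
grasp_force: 0.0
```

```bash
python3 - <<'E'
from h import *; import cv2
c=env.read_camera('wrist'); cv2.imwrite('pics/w1.png',c['img'][...,::-1]); o=env.get_obs(); print(o['time_s'],o['grip_width'],o['force'])
np.savez('w1.npz',**{k:c[k] for k in('camera_matrix','R','t','img')}); print(-c['R'].T@c['t'])
go([.4386,.147,.45],90)
E
```

```text
1.2833 0.06195654526459808 [-0.09880163  0.24766817  0.79697703]
[0.4957506  0.41898917 0.48004744]
xyz cm [-20.51  -5.76   5.01] twist [-0.09 -0.01  0.25] at [0.4954 0.3524 0.5001] [-1.7991e+02 -1.0000e-02  9.0250e+01]
```

View pics/w1.png

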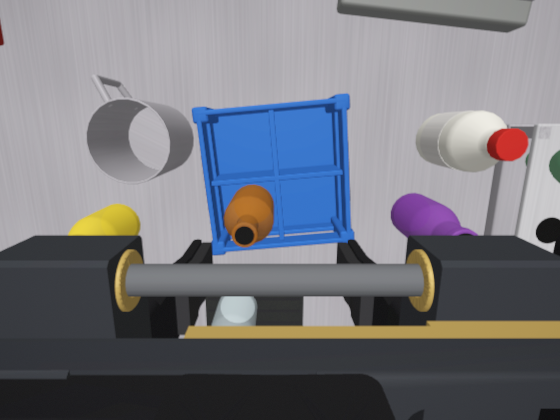

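Wrist view over the amber carrier: corner posts near (201,114), (342,102), (347,236) and (218,243), divider cross near (277,174), stored amber in the −x −y cell.

```bash
python3 - <<'E'
from h import *
c=np.load('w1.npz')
Q=np.array([ray(c,p,.08)[:2] for p in[(201,114),(342,102),(347,236),(218,243)]]); print(Q.round(4),Q.mean(0).round(4),'cross',ray(c,(277,174),.07)[:2].round(4),'mouth',ray(c,(244,235),.146)[:2].round(4))
print(np.linalg.norm(Q-np.roll(Q,1,0),axis=1).round(4)); e=Q[1]-Q[0]+Q[2]-Q[3];print(np.degrees(np.arctan2(e[1],e[0])))
print('top rechk',)
E
```

```text
[[0.4133 0.4305]
 [0.5706 0.4436]
 [0.5845 0.2873]
 [0.4266 0.278 ]] [0.4987 0.3598] cross [0.4988 0.3618] mouth [0.4648 0.3099]
[0.1531 0.1578 0.1569 0.1582]
4.080789298277673
top rechk
```

```bash
python3 - <<'E'
import cv2
a=cv2.imread('pics/w1.png')
cv2.imwrite('pics/c3.png',cv2.resize(a[90:254,180:368],None,fx=3.5,fy=3.5,interpolation=cv2.INTER_CUBIC))
E
```

```text
(no output)
```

View pics/c3.png

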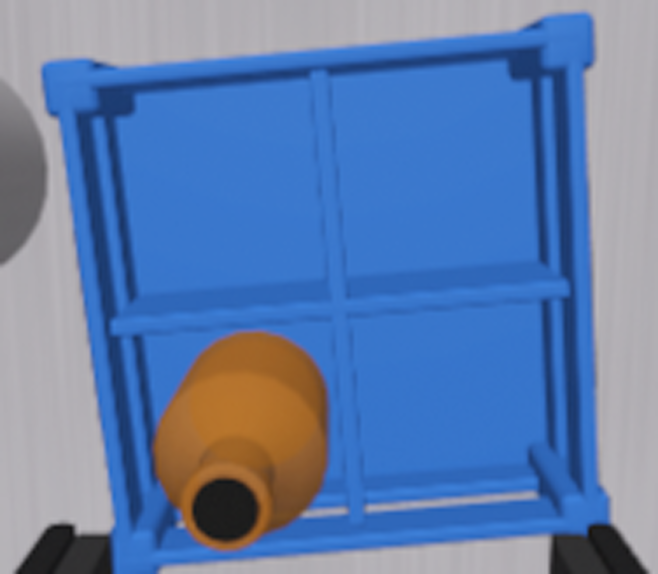

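>>> servo_tool(
  plan=[
    {"xyz": [-20.5, -5.8, 5], "twist": [0, 0, 0], "jaw": 0.25},
    {"xyz": [-20.5, -5.8, 5], "twist": [0, 0, 0], "jaw": 0.25},
    {"xyz": [-20.5, -5.8, 5], "twist": [0, 0, 0], "jaw": 0.25},
    {"xyz": [-20.5, -5.8, 5], "twist": [0, 0, 0], "jaw": 0.25},
    {"xyz": [-20.5, -5.8, 5], "twist": [0, 0, 0], "jaw": 0.25},
    {"xyz": [-20.5, -5.8, 5], "twist": [0, 0, 0], "jaw": 0.25},
    {"xyz": [-20.5, -5.8, 8], "twist": [0, 0, 0], "jaw": 0.25},
    {"xyz": [-20.5, -5.8, 8], "twist": [0, 0, 0], "jaw": 0.25},
  ],
)

```text
time_s: 1.95
tool_pos: [0.4366, 0.1461, 0.4169]
tool_rot: [-179.7, 0.1, 90.2]
force: [-1.6, 0.3, -0.8]
grip_width: 0.0651
grasp_force: 0.0
```

```bash
python3 - <<'E'
from h import *; import cv2
c=env.read_camera('wrist'); cv2.imwrite('pics/w2.png',c['img'][...,::-1])
np.savez('w2.npz',**{k:c[k] for k in('camera_matrix','R','t','img')})
go([.4386,.147,.295],90); print(env.get_obs()['grip_width'])
E
```

```text
xyz cm [ 0.02  0.2  12.38] twist [-0.26  0.09  0.23] at [0.4372 0.147  0.4188] [-1.7974e+02  9.0000e-02  9.0230e+01]
0.06533702985823883
```

View pics/w2.png

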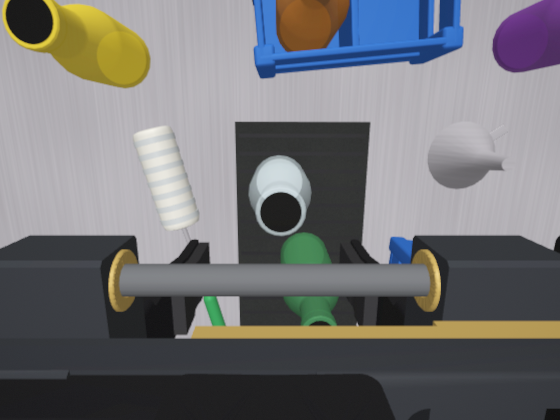

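The wrist view shows the clear mouth at about (280.5,212), centred between the fingers.

```bash
python3 - <<'E'
from h import *
c=np.load('w2.npz'); print(ray(c,(280.5,212),.148))
E
```

```text
[0.43977242 0.14963379 0.148     ]
```

>>> servo_tool(
  plan=[
    {"xyz": [0, 0.2, 4], "twist": [0, 0, 0], "jaw": 0.25},
    {"xyz": [0, 0.2, 8], "twist": [0, 0, 0], "jaw": 0.25},
    {"xyz": [0, 0.2, 10.5], "twist": [0, 0, 0], "jaw": 0.25},
    {"xyz": [0, 0.2, 12], "twist": [0, 0, 0], "jaw": 0.25},
    {"xyz": [0, 0.2, 12.3], "twist": [0, 0, 0], "jaw": 0.25},
    {"xyz": [0, 0.2, 12.3], "twist": [0, 0, 0], "jaw": 0.25},
  ],
)

```text
time_s: 2.5
tool_pos: [0.4407, 0.1474, 0.2977]
tool_rot: [-179.9, 0.1, 90.2]
force: [0.6, -0.2, 0.4]
grip_width: 0.0652
grasp_force: 0.0
```

>>> servo_tool(
  plan=[
    {"xyz": [0, 0, 0], "twist": [0, 0, 0], "jaw": 0.45},
    {"xyz": [0, 0, 0], "twist": [0, 0, 0], "jaw": 0.5},
    {"xyz": [0, 0, 0], "twist": [0, 0, 0], "jaw": 0.7},
    {"xyz": [0, 0, 0], "twist": [0, 0, 0], "jaw": 0.8},
    {"xyz": [0, 0, 0], "twist": [0, 0, 0], "jaw": 1},
    {"xyz": [0, 0, 0], "twist": [0, 0, 0], "jaw": 1},
    {"xyz": [0, 0, 0], "twist": [0, 0, 0], "jaw": 1},
    {"xyz": [0, 0, 0], "twist": [0, 0, 0], "jaw": 1},
  ],
  newtons=15,
)

```text
time_s: 3.17
tool_pos: [0.4409, 0.1461, 0.2984]
tool_rot: [180.0, -0.0, 90.1]
force: [-1.1, 0.1, 5.3]
grip_width: 0.0374
grasp_force: 15.0
```

>>> servo_tool(
  plan=[
    {"xyz": [0, 0, -1], "twist": [0, 0, 0], "jaw": 1},
    {"xyz": [0, 0, -4], "twist": [0, 0, 0], "jaw": 1},
    {"xyz": [0, 0, -8], "twist": [0, 0, 0], "jaw": 1},
    {"xyz": [0, 0, -12], "twist": [0, 0, 0], "jaw": 1},
    {"xyz": [0, 0, -16], "twist": [0, 0, 0], "jaw": 1},
    {"xyz": [0, 0, -20], "twist": [0, 0, 0], "jaw": 1},
    {"xyz": [-2.5, 2, -20], "twist": [0, 0, 0], "jaw": 1},
    {"xyz": [-5, 4, -20], "twist": [0, 0, 0], "jaw": 1},
    {"xyz": [-7.5, 6, -20], "twist": [0, 0, 0], "jaw": 1},
    {"xyz": [-10, 8, -20], "twist": [0, 0, 0], "jaw": 1},
  ],
)

```text
time_s: 4.0
tool_pos: [0.5212, 0.0447, 0.4982]
tool_rot: [180.0, -0.0, 90.1]
force: [0.6, 1.2, -2.0]
grip_width: 0.0376
grasp_force: 15.0
```

>>> servo_tool(
  plan=[
    {"xyz": [-2.5, 2.2, 0], "twist": [0, 0, 0], "jaw": 1},
    {"xyz": [-5, 4.4, 0], "twist": [0, 0, 0], "jaw": 1},
    {"xyz": [-7.5, 6.6, 0], "twist": [0, 0, 0], "jaw": 1},
    {"xyz": [-9, 7.8, 0], "twist": [0, 0, 0], "jaw": 1},
    {"xyz": [-9.8, 8.6, 0], "twist": [0, 0, 0], "jaw": 1},
    {"xyz": [-9.8, 8.6, 0], "twist": [0, 0, 0], "jaw": 1},
    {"xyz": [-9.8, 8.6, 0], "twist": [0, 0, 0], "jaw": 1},
  ],
)

```text
time_s: 4.58
tool_pos: [0.6069, -0.0514, 0.4973]
tool_rot: [-179.9, -0.0, 90.1]
force: [-0.6, 0.5, -2.1]
grip_width: 0.0376
grasp_force: 15.0
```

```bash
python3 - <<'E'
from h import *; import cv2
for n in('wrist','top'):
    c=env.read_camera(n); cv2.imwrite(f'pics/{n}3.png',c['img'][...,::-1])
    np.savez(f'{n}3.npz',**{k:c[k] for k in('camera_matrix','R','t','img')})
a=cv2.imread('pics/wrist3.png');b=cv2.imread('pics/top3.png')[100:240,200:360]
cv2.imwrite('pics/m3.png',cv2.hconcat([a[:,130:430],cv2.resize(b,(480,420))]))
go([.607,-.052,.33],90); print(env.get_obs()['grip_width'])
E
```

```text
xyz cm [-0.2   0.06 16.77] twist [-0.04 -0.08  0.19] at [ 0.6065 -0.0503  0.4977] [-1.7996e+02 -8.0000e-02  9.0190e+01]
0.037414596449900785
```

View pics/m3.png

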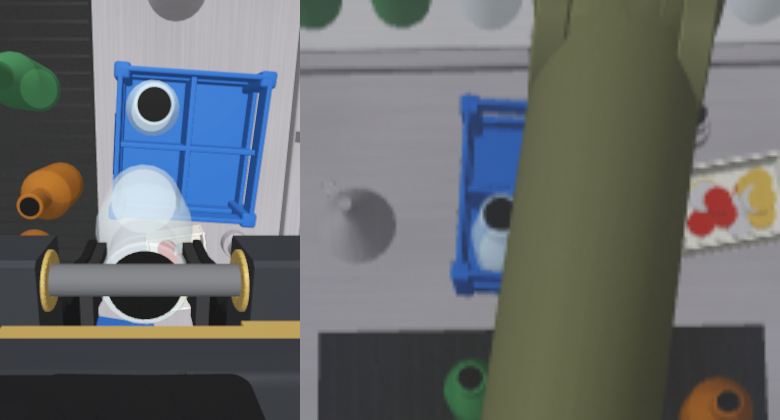

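Wrist view with the bottle held: clear carrier posts at (252,70), (398,79) and (379,219), cross at (319,150), stored mouth at (284,104).

```bash
python3 - <<'E'
from h import *
c=np.load('wrist3.npz')
Q=[ray(c,p,.08)[:2].round(4) for p in[(252,70),(398,79),(379,219)]]; print(Q,'mid',(Q[0]+Q[2])/2,'cross',ray(c,(319,150),.07)[:2].round(4),'mouth',ray(c,(284,104),.151)[:2].round(4))
E
```

```text
[array([0.5823, 0.0733]), array([0.7407, 0.0641]), array([ 0.7317, -0.0935])] mid [ 0.657  -0.0101] cross [ 0.6586 -0.0127] mouth [0.6153 0.0342]
```

>>> servo_tool(
  plan=[
    {"xyz": [-0.2, 0.35, 0], "twist": [0, 0, 0], "jaw": 1},
    {"xyz": [-0.2, 0.35, 4], "twist": [0, 0, 0], "jaw": 1},
    {"xyz": [-0.2, 0.35, 8], "twist": [0, 0, 0], "jaw": 1},
    {"xyz": [-0.2, 0.35, 11], "twist": [0, 0, 0], "jaw": 1},
    {"xyz": [-0.2, 0.35, 14], "twist": [0, 0, 0], "jaw": 1},
    {"xyz": [-0.2, 0.35, 16], "twist": [0, 0, 0], "jaw": 1},
    {"xyz": [-0.2, 0.35, 17.5], "twist": [0, 0, 0], "jaw": 1},
    {"xyz": [-0.2, 0.35, 18.5], "twist": [0, 0, 0], "jaw": 1},
    {"xyz": [-0.2, 0.35, 18.9], "twist": [0, 0, 0], "jaw": 1},
    {"xyz": [-0.2, 0.35, 18.9], "twist": [0, 0, 0], "jaw": 1},
  ],
)

```text
time_s: 5.52
tool_pos: [0.6103, -0.0532, 0.3084]
tool_rot: [-180.0, -0.0, 90.1]
force: [-0.2, 0.3, -1.7]
grip_width: 0.0375
grasp_force: 15.0
```

>>> servo_tool(
  plan=[
    {"xyz": [0, 0, 0.1], "twist": [0, 0, 0], "jaw": 1},
    {"xyz": [0, 0, 0.2], "twist": [0, 0, 0], "jaw": 1},
    {"xyz": [0, 0, 0.3], "twist": [0, 0, 0], "jaw": 1},
    {"xyz": [0, 0, 0.4], "twist": [0, 0, 0], "jaw": 1},
    {"xyz": [0, 0, 0.4], "twist": [0, 0, 0], "jaw": 1},
  ],
)

```text
time_s: 5.93
tool_pos: [0.6105, -0.0539, 0.305]
tool_rot: [180.0, -0.0, 90.1]
force: [0.5, 0.1, -1.9]
grip_width: 0.0376
grasp_force: 15.0
```

>>> servo_tool(
  plan=[
    {"xyz": [0, 0, 0.1], "twist": [0, 0, 0], "jaw": 1},
    {"xyz": [0, 0, 0.2], "twist": [0, 0, 0], "jaw": 1},
    {"xyz": [0, 0, 0.2], "twist": [0, 0, 0], "jaw": 1},
  ],
)

```text
time_s: 6.18
tool_pos: [0.6104, -0.0538, 0.3025]
tool_rot: [-180.0, -0.0, 90.1]
force: [-0.7, -0.1, -1.3]
grip_width: 0.0377
grasp_force: 15.0
```

>>> servo_tool(
  plan=[
    {"xyz": [0, 0, 0.1], "twist": [0, 0, 0], "jaw": 1},
    {"xyz": [0, 0, 0.1], "twist": [0, 0, 0], "jaw": 1},
    {"xyz": [0, 0, 0.1], "twist": [0, 0, 0], "jaw": 1},
  ],
)

```text
time_s: 6.43
tool_pos: [0.6105, -0.0539, 0.302]
tool_rot: [180.0, -0.0, 90.1]
force: [-0.3, -0.5, 0.4]
grip_width: 0.0376
grasp_force: 15.0
```

>>> servo_tool(
  plan=[
    {"xyz": [0, 0, 0.1], "twist": [0, 0, 0], "jaw": 1},
    {"xyz": [0, 0, 0.1], "twist": [0, 0, 0], "jaw": 1},
    {"xyz": [0, 0, 0.1], "twist": [0, 0, 0], "jaw": 1},
  ],
)

```text
time_s: 6.68
tool_pos: [0.6107, -0.0537, 0.3019]
tool_rot: [180.0, -0.1, 90.1]
force: [-1.6, 1.2, 5.4]
grip_width: 0.0377
grasp_force: 15.0
```

>>> servo_tool(
  plan=[
    {"xyz": [0, 0, 0], "twist": [0, 0, 0], "jaw": 0.5},
    {"xyz": [0, 0, 0], "twist": [0, 0, 0], "jaw": 0.4},
    {"xyz": [0, 0, 0], "twist": [0, 0, 0], "jaw": 0.3},
    {"xyz": [0, 0, 0], "twist": [0, 0, 0], "jaw": 0.25},
    {"xyz": [0, 0, 0], "twist": [0, 0, 0], "jaw": 0.25},
    {"xyz": [0, 0, 0], "twist": [0, 0, 0], "jaw": 0.25},
  ],
)

```text
time_s: 7.18
tool_pos: [0.6105, -0.0539, 0.3006]
tool_rot: [-180.0, 0.0, 90.1]
force: [0.1, -0.2, -0.3]
grip_width: 0.0635
grasp_force: 0.0
```

>>> servo_tool(
  plan=[
    {"xyz": [0, 0, -2], "twist": [0, 0, 0], "jaw": 0.25},
    {"xyz": [0, 0, -6], "twist": [0, 0, 0], "jaw": 0.25},
    {"xyz": [0, 0, -10], "twist": [0, 0, 0], "jaw": 0.25},
    {"xyz": [0, 0, -13], "twist": [0, 0, 0], "jaw": 0.25},
    {"xyz": [2.5, -3, -13], "twist": [0, 0, 0], "jaw": 0.25},
    {"xyz": [5, -6, -13], "twist": [0, 0, 0], "jaw": 0.25},
    {"xyz": [7.5, -9, -13], "twist": [0, 0, 0], "jaw": 0.25},
    {"xyz": [10, -12, -13], "twist": [0, 0, 0], "jaw": 0.25},
    {"xyz": [11.3, -14.3, -13], "twist": [0, 0, 0], "jaw": 0.25},
    {"xyz": [11.3, -14.3, -13], "twist": [0, 0, 0], "jaw": 0.25},
  ],
)

```text
time_s: 8.02
tool_pos: [0.4638, 0.0624, 0.4308]
tool_rot: [-179.9, -0.2, 90.5]
force: [0.6, -0.2, -0.7]
grip_width: 0.0655
grasp_force: 0.0
```

```bash
python3 - <<'E'
from h import *; import cv2
c=env.read_camera('wrist'); g=c['img']; cv2.imwrite('pics/w4.png',g[...,::-1])
hsv=cv2.cvtColor(g,cv2.COLOR_RGB2HSV)
go([.4677,.0595,.315],90); print(env.get_obs()['grip_width'])
# dark mouths with green ring near: dark blobs
m=(hsv[...,2]<25).astype('uint8'); n,l,s,ce=cv2.connectedComponentsWithStats(m)
for i in range(1,n):
    if 80<s[i,4]<4000: print(s[i],ce[i].round(1),ray(c,ce[i],.168)[:2].round(4))
E
```

```text
xyz cm [-0.13  0.19 11.61] twist [ 0.03 -0.12  0.34] at [0.4657 0.0606 0.4311] [ 1.7997e+02 -1.2000e-01  9.0340e+01]
0.06519421145509943
[545 409  15  11 133] [552.6 414.2] [ 0.7015 -0.1067]
```

>>> servo_tool(
  plan=[
    {"xyz": [-0.1, 0.2, 3], "twist": [0, 0, 0], "jaw": 0.25},
    {"xyz": [-0.1, 0.2, 7], "twist": [0, 0, 0], "jaw": 0.25},
    {"xyz": [-0.1, 0.2, 10], "twist": [0, 0, 0], "jaw": 0.25},
    {"xyz": [-0.1, 0.2, 11.5], "twist": [0, 0, 0], "jaw": 0.25},
    {"xyz": [-0.1, 0.2, 11.5], "twist": [0, 0, 0], "jaw": 0.25},
    {"xyz": [-0.1, 0.2, 11.5], "twist": [0, 0, 0], "jaw": 0.25},
  ],
)

```text
time_s: 8.57
tool_pos: [0.4699, 0.057, 0.3155]
tool_rot: [-180.0, 0.1, 90.0]
force: [-0.1, -0.0, 1.1]
grip_width: 0.065
grasp_force: 0.0
```

>>> servo_tool(
  plan=[
    {"xyz": [0, 0, 0], "twist": [0, 0, 0], "jaw": 0.45},
    {"xyz": [0, 0, 0], "twist": [0, 0, 0], "jaw": 0.5},
    {"xyz": [0, 0, 0], "twist": [0, 0, 0], "jaw": 0.6},
    {"xyz": [0, 0, 0], "twist": [0, 0, 0], "jaw": 0.7},
    {"xyz": [0, 0, 0], "twist": [0, 0, 0], "jaw": 1},
    {"xyz": [0, 0, 0], "twist": [0, 0, 0], "jaw": 1},
    {"xyz": [0, 0, 0], "twist": [0, 0, 0], "jaw": 1},
    {"xyz": [0, 0, 0], "twist": [0, 0, 0], "jaw": 1},
    {"xyz": [0, 0, 0], "twist": [0, 0, 0], "jaw": 1},
  ],
)

```text
time_s: 9.32
tool_pos: [0.4694, 0.058, 0.316]
tool_rot: [180.0, -0.0, 90.1]
force: [0.5, -0.6, 1.2]
grip_width: 0.0278
grasp_force: 15.0
```

>>> servo_tool(
  plan=[
    {"xyz": [0, 0, -1], "twist": [0, 0, 0], "jaw": 1},
    {"xyz": [0, 0, -4], "twist": [0, 0, 0], "jaw": 1},
    {"xyz": [0, 0, -8], "twist": [0, 0, 0], "jaw": 1},
    {"xyz": [0, 0, -12], "twist": [0, 0, 0], "jaw": 1},
    {"xyz": [0, 0, -16], "twist": [0, 0, 0], "jaw": 1},
    {"xyz": [-1.5, 0, -19], "twist": [0, 0, 0], "jaw": 1},
    {"xyz": [-5, 0, -20], "twist": [0, 0, 0], "jaw": 1},
    {"xyz": [-9, 0, -20], "twist": [0, 0, 0], "jaw": 1},
    {"xyz": [-13, 0, -20], "twist": [0, 0, 0], "jaw": 1},
    {"xyz": [-17, 0, -20], "twist": [0, 0, 0], "jaw": 1},
  ],
)

```text
time_s: 10.15
tool_pos: [0.4688, -0.114, 0.5164]
tool_rot: [180.0, -0.0, 90.1]
force: [1.7, -0.1, -2.6]
grip_width: 0.0274
grasp_force: 15.0
```

>>> servo_tool(
  plan=[
    {"xyz": [-4, 0, 0], "twist": [0, 0, 0], "jaw": 1},
    {"xyz": [-8, 0, 0], "twist": [0, 0, 0], "jaw": 1},
    {"xyz": [-12, 0, 0], "twist": [0, 0, 0], "jaw": 1},
    {"xyz": [-16, 0, 0], "twist": [0, 0, 0], "jaw": 1},
    {"xyz": [-20, 0, 0], "twist": [0, 0, 0], "jaw": 1},
    {"xyz": [-23.5, 0, 0], "twist": [0, 0, 0], "jaw": 1},
    {"xyz": [-26, 0, 0], "twist": [0, 0, 0], "jaw": 1},
    {"xyz": [-27.5, 0, 0], "twist": [0, 0, 0], "jaw": 1},
    {"xyz": [-27.5, 0, 0], "twist": [0, 0, 0], "jaw": 1},
    {"xyz": [-27.5, 0, 0], "twist": [0, 0, 0], "jaw": 1},
  ],
)

```text
time_s: 10.98
tool_pos: [0.4694, -0.3876, 0.5154]
tool_rot: [-179.9, -0.0, 89.9]
force: [0.3, -0.0, -2.5]
grip_width: 0.0278
grasp_force: 15.0
```

```bash
python3 - <<'E'
from h import *; import cv2
c=env.read_camera('wrist'); cv2.imwrite('pics/wrist5.png',c['img'][...,::-1])
np.savez('wrist5.npz',**{k:c[k] for k in('camera_matrix','R','t','img')})
a=cv2.imread('pics/wrist5.png')[0:300,130:430]; cv2.imwrite('pics/m5.png',cv2.resize(a,None,fx=2,fy=2,interpolation=cv2.INTER_CUBIC))
go([.468,-.386,.33],90); print(env.get_obs()['grip_width'])
E
```

```text
xyz cm [ 0.02 -0.18 18.54] twist [-0.05 -0.08  0.07] at [ 0.47   -0.3865  0.5154] [-1.7995e+02 -8.0000e-02  9.0070e+01]
0.027048739977859376
```

View pics/m5.png

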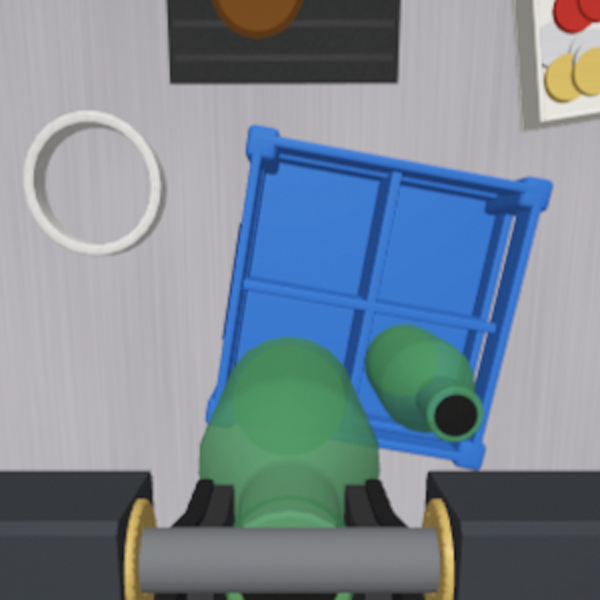

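Green carrier in this view: posts at (261.5,71.5), (399,96.5), (364.5,226) and (237.5,204), cross at (315,152.5), stored mouth at (358,207.5).

```bash
python3 - <<'E'
from h import *
c=np.load('wrist5.npz')
Q=np.array([ray(c,p,.08)[:2] for p in[(261.5,71.5),(399,96.5),(364.5,226),(237.5,204)]]); print(Q.round(4),Q.mean(0).round(4),'cross',ray(c,(315,152.5),.07)[:2].round(4),'mouth',ray(c,(358,207.5),.171)[:2].round(4))
e=Q[1]-Q[0];f=Q[0]-Q[3];print(np.degrees(np.arctan2(e[1],e[0])),np.degrees(np.arctan2(-f[0],f[1])))
E
```

```text
[[ 0.4546 -0.2619]
 [ 0.6122 -0.2891]
 [ 0.5822 -0.444 ]
 [ 0.4232 -0.4153]] [ 0.5181 -0.3526] cross [ 0.5186 -0.3533] mouth [ 0.55   -0.3982]
-9.8083331843553 -11.578003610742266
```

>>> servo_tool(
  plan=[
    {"xyz": [0, -0.1, 4], "twist": [0, 0, 0], "jaw": 1},
    {"xyz": [0, -0.1, 8], "twist": [0, 0, 0], "jaw": 1},
    {"xyz": [0, -0.1, 11], "twist": [0, 0, 0], "jaw": 1},
    {"xyz": [0, -0.1, 14], "twist": [0, 0, 0], "jaw": 1},
    {"xyz": [0, -0.1, 16.5], "twist": [0, 0, 0], "jaw": 1},
    {"xyz": [0, -0.1, 18], "twist": [0, 0, 0], "jaw": 1},
    {"xyz": [0, -0.1, 18.8], "twist": [0, 0, 0], "jaw": 1},
    {"xyz": [0, -0.1, 19.1], "twist": [0, 0, 0], "jaw": 1},
    {"xyz": [0, -0.1, 19.2], "twist": [0, 0, 0], "jaw": 1},
    {"xyz": [0, -0.1, 19.2], "twist": [0, 0, 0], "jaw": 1},
  ],
)

```text
time_s: 11.87
tool_pos: [0.4694, -0.3868, 0.3249]
tool_rot: [179.9, 0.0, 90.1]
force: [-0.1, -1.2, -2.0]
grip_width: 0.0277
grasp_force: 15.0
```

>>> servo_tool(
  plan=[
    {"xyz": [0, 0, 0.1], "twist": [0, 0, 0], "jaw": 1},
    {"xyz": [0, 0, 0.2], "twist": [0, 0, 0], "jaw": 1},
    {"xyz": [0, 0, 0.2], "twist": [0, 0, 0], "jaw": 1},
    {"xyz": [0, 0, 0.2], "twist": [0, 0, 0], "jaw": 1},
  ],
)

```text
time_s: 12.2
tool_pos: [0.4689, -0.3872, 0.3221]
tool_rot: [180.0, 0.0, 90.1]
force: [-0.3, 1.1, -2.7]
grip_width: 0.0278
grasp_force: 15.0
```

>>> servo_tool(
  plan=[
    {"xyz": [0, 0, 0.1], "twist": [0, 0, 0], "jaw": 1},
    {"xyz": [0, 0, 0.15], "twist": [0, 0, 0], "jaw": 1},
    {"xyz": [0, 0, 0.15], "twist": [0, 0, 0], "jaw": 1},
    {"xyz": [0, 0, 0.15], "twist": [0, 0, 0], "jaw": 1},
  ],
)

```text
time_s: 12.53
tool_pos: [0.4688, -0.387, 0.3202]
tool_rot: [-180.0, -0.0, 90.1]
force: [0.1, 0.3, -2.1]
grip_width: 0.0278
grasp_force: 15.0
```

>>> servo_tool(
  plan=[
    {"xyz": [0, 0, 0.1], "twist": [0, 0, 0], "jaw": 1},
    {"xyz": [0, 0, 0.1], "twist": [0, 0, 0], "jaw": 1},
    {"xyz": [0, 0, 0.1], "twist": [0, 0, 0], "jaw": 1},
  ],
)

```text
time_s: 12.78
tool_pos: [0.4689, -0.3871, 0.3194]
tool_rot: [180.0, 0.0, 90.1]
force: [0.1, 0.1, -1.1]
grip_width: 0.0275
grasp_force: 15.0
```

>>> servo_tool(
  plan=[
    {"xyz": [0, 0, 0.1], "twist": [0, 0, 0], "jaw": 1},
    {"xyz": [0, 0, 0.1], "twist": [0, 0, 0], "jaw": 1},
    {"xyz": [0, 0, 0.1], "twist": [0, 0, 0], "jaw": 1},
  ],
)

```text
time_s: 13.03
tool_pos: [0.469, -0.3873, 0.3193]
tool_rot: [179.9, 0.0, 90.1]
force: [-1.7, 1.4, 5.9]
grip_width: 0.0277
grasp_force: 15.0
```

>>> servo_tool(
  plan=[
    {"xyz": [0, 0, 0], "twist": [0, 0, 0], "jaw": 0.6},
    {"xyz": [0, 0, 0], "twist": [0, 0, 0], "jaw": 0.5},
    {"xyz": [0, 0, 0], "twist": [0, 0, 0], "jaw": 0.4},
    {"xyz": [0, 0, 0], "twist": [0, 0, 0], "jaw": 0.3},
    {"xyz": [0, 0, 0], "twist": [0, 0, 0], "jaw": 0.3},
    {"xyz": [0, 0, 0], "twist": [0, 0, 0], "jaw": 0.3},
    {"xyz": [0, 0, -2], "twist": [0, 0, 0], "jaw": 0.3},
    {"xyz": [0, 0, -6], "twist": [0, 0, 0], "jaw": 0.3},
    {"xyz": [0, 0, -10], "twist": [0, 0, 0], "jaw": 0.3},
    {"xyz": [0, 0, -12], "twist": [0, 0, 0], "jaw": 0.3},
  ],
)

```text
time_s: 13.87
tool_pos: [0.4688, -0.388, 0.4428]
tool_rot: [179.8, 0.2, 90.0]
force: [-0.3, -0.7, 0.8]
grip_width: 0.0608
grasp_force: 0.0
```

>>> servo_tool(
  plan=[
    {"xyz": [3.5, -0.5, 0], "twist": [0, 0, 0], "jaw": 0.3},
    {"xyz": [7.5, -1, 0], "twist": [0, 0, 0], "jaw": 0.3},
    {"xyz": [11.5, -1.5, 0], "twist": [0, 0, 0], "jaw": 0.3},
    {"xyz": [15.5, -2, 0], "twist": [0, 0, 0], "jaw": 0.3},
    {"xyz": [19, -2.2, 0], "twist": [0, 0, 0], "jaw": 0.3},
    {"xyz": [21.5, -2.2, 0], "twist": [0, 0, 0], "jaw": 0.3},
    {"xyz": [22.6, -2.2, 0], "twist": [0, 0, 0], "jaw": 0.3},
    {"xyz": [22.6, -2.2, 0], "twist": [0, 0, 0], "jaw": 0.3},
    {"xyz": [22.6, -2.2, 0], "twist": [0, 0, 0], "jaw": 0.3},
  ],
)

```text
time_s: 14.62
tool_pos: [0.4465, -0.1612, 0.4383]
tool_rot: [180.0, -0.0, 90.1]
force: [-0.1, -0.7, 0.1]
grip_width: 0.0609
grasp_force: 0.0
```

```bash
python3 - <<'E'
from h import *; import cv2
c=env.read_camera('wrist'); cv2.imwrite('pics/w6.png',c['img'][...,::-1])
c=env.read_camera('top'); cv2.imwrite('pics/t6.png',c['img'][...,::-1])
cv2.imwrite('pics/m6.png',cv2.hconcat([cv2.resize(cv2.imread('pics/w6.png'),(400,300)),cv2.resize(cv2.imread('pics/t6.png')[120:270,260:460],(400,300))]))
go([.448,-.1605,.291],90); print(env.get_obs()['grip_width'])
E
```

```text
xyz cm [ 0.23  0.16 14.73] twist [ 0.01  0.04 -0.08] at [ 0.4464 -0.1627  0.4383] [1.7999e+02 4.0000e-02 8.9920e+01]
0.06105397403975093
```

View pics/m6.png

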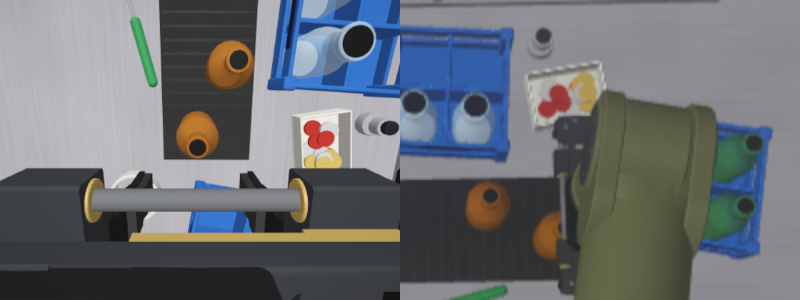

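Clear and green now stand upright in their cells. Amber B is centred between the fingers.

>>> servo_tool(
  plan=[
    {"xyz": [0.1, 0.1, 4], "twist": [0, 0, 0], "jaw": 0.3},
    {"xyz": [0.1, 0.1, 8], "twist": [0, 0, 0], "jaw": 0.3},
    {"xyz": [0.1, 0.1, 11.5], "twist": [0, 0, 0], "jaw": 0.3},
    {"xyz": [0.1, 0.1, 13.5], "twist": [0, 0, 0], "jaw": 0.3},
    {"xyz": [0.1, 0.1, 14.6], "twist": [0, 0, 0], "jaw": 0.3},
    {"xyz": [0.1, 0.1, 14.6], "twist": [0, 0, 0], "jaw": 0.3},
    {"xyz": [0.1, 0.1, 14.6], "twist": [0, 0, 0], "jaw": 0.4},
  ],
)

```text
time_s: 15.3
tool_pos: [0.4479, -0.1611, 0.2928]
tool_rot: [-180.0, 0.1, 90.0]
force: [-0.0, 0.4, -0.2]
grip_width: 0.0583
grasp_force: 0.0
```

>>> servo_tool(
  plan=[
    {"xyz": [0, 0, 0], "twist": [0, 0, 0], "jaw": 0.5},
    {"xyz": [0, 0, 0], "twist": [0, 0, 0], "jaw": 0.6},
    {"xyz": [0, 0, 0], "twist": [0, 0, 0], "jaw": 0.7},
    {"xyz": [0, 0, 0], "twist": [0, 0, 0], "jaw": 1},
    {"xyz": [0, 0, 0], "twist": [0, 0, 0], "jaw": 1},
    {"xyz": [0, 0, 0], "twist": [0, 0, 0], "jaw": 1},
    {"xyz": [0, 0, 0], "twist": [0, 0, 0], "jaw": 1},
    {"xyz": [0, 0, 0], "twist": [0, 0, 0], "jaw": 1},
    {"xyz": [0, 0, 0], "twist": [0, 0, 0], "jaw": 1},
  ],
)

```text
time_s: 16.05
tool_pos: [0.4479, -0.1601, 0.2927]
tool_rot: [179.9, -0.0, 90.1]
force: [0.7, 0.4, 4.0]
grip_width: 0.0264
grasp_force: 15.0
```

>>> servo_tool(
  plan=[
    {"xyz": [0, 0, -1], "twist": [0, 0, 0], "jaw": 1},
    {"xyz": [0, 0, -4], "twist": [0, 0, 0], "jaw": 1},
    {"xyz": [0, 0, -8], "twist": [0, 0, 0], "jaw": 1},
    {"xyz": [0, 0, -12], "twist": [0, 0, 0], "jaw": 1},
    {"xyz": [0, 0, -16], "twist": [0, 0, 0], "jaw": 1},
    {"xyz": [1, 0.2, -19.5], "twist": [0, 0, 0], "jaw": 1},
    {"xyz": [4, 0.8, -20.5], "twist": [0, 0, 0], "jaw": 1},
    {"xyz": [8, 1.6, -20.5], "twist": [0, 0, 0], "jaw": 1},
    {"xyz": [12, 2.4, -20.5], "twist": [0, 0, 0], "jaw": 1},
    {"xyz": [16, 3.2, -20.5], "twist": [0, 0, 0], "jaw": 1},
  ],
)

```text
time_s: 16.88
tool_pos: [0.4789, 0.001, 0.4978]
tool_rot: [180.0, -0.0, 90.0]
force: [0.4, 0.7, -2.3]
grip_width: 0.0266
grasp_force: 15.0
```

>>> servo_tool(
  plan=[
    {"xyz": [4, 0.8, 0], "twist": [0, 0, 0], "jaw": 1},
    {"xyz": [8, 1.6, 0], "twist": [0, 0, 0], "jaw": 1},
    {"xyz": [12, 2.4, 0], "twist": [0, 0, 0], "jaw": 1},
    {"xyz": [16, 3.2, 0], "twist": [0, 0, 0], "jaw": 1},
    {"xyz": [20, 4, 0], "twist": [0, 0, 0], "jaw": 1},
    {"xyz": [24, 4.8, 0], "twist": [0, 0, 0], "jaw": 1},
    {"xyz": [28, 5.4, 0], "twist": [0, 0, 0], "jaw": 1},
    {"xyz": [30.5, 5.9, 0], "twist": [0, 0, 0], "jaw": 1},
    {"xyz": [31.6, 6.1, 0], "twist": [0, 0, 0], "jaw": 1},
    {"xyz": [31.6, 6.1, 0], "twist": [0, 0, 0], "jaw": 1},
  ],
)

```text
time_s: 17.72
tool_pos: [0.5391, 0.3197, 0.4958]
tool_rot: [-179.9, 0.1, 90.3]
force: [-0.0, 0.2, -3.2]
grip_width: 0.0267
grasp_force: 15.0
```

>>> servo_tool(
  plan=[
    {"xyz": [0, 0, 0], "twist": [0, 0, 0], "jaw": 1},
    {"xyz": [0, 0, 0], "twist": [0, 0, 0], "jaw": 1},
  ],
)

```text
time_s: 17.88
tool_pos: [0.5405, 0.3134, 0.4976]
tool_rot: [180.0, 0.1, 89.9]
force: [-0.3, -0.9, -2.3]
grip_width: 0.0267
grasp_force: 15.0
```

```bash
python3 - <<'E'
from h import *; import cv2
c=env.read_camera('wrist'); cv2.imwrite('pics/wrist7.png',c['img'][...,::-1])
np.savez('wrist7.npz',**{k:c[k] for k in('camera_matrix','R','t','img')})
a=cv2.imread('pics/wrist7.png')[0:300,130:430]; cv2.imwrite('pics/m7.png',cv2.resize(a,None,fx=2,fy=2,interpolation=cv2.INTER_CUBIC))
go([.541,.316,.33],90); print(env.get_obs()['grip_width'])
E
```

```text
xyz cm [ 0.29  0.03 16.79] twist [ 0.03  0.03 -0.15] at [0.5406 0.3132 0.4979] [1.7997e+02 3.0000e-02 8.9850e+01]
0.02682443421978774
```

View pics/m7.png

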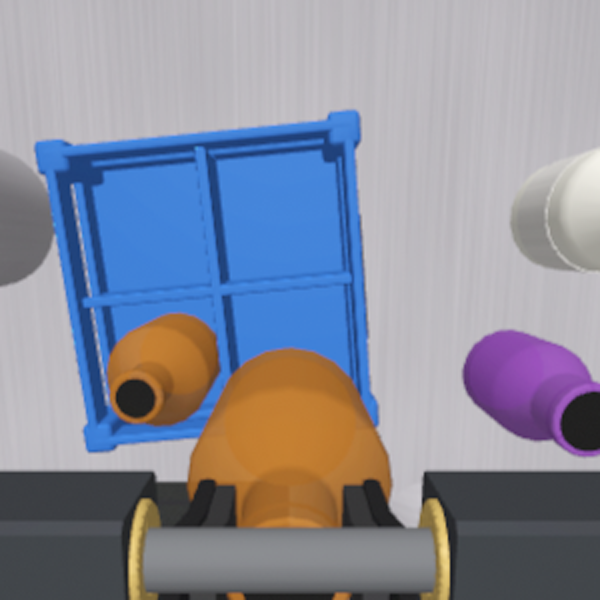

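Amber carrier posts at (156,78.5), (302,63.5) and (180.5,218), cross at (238.5,146), stored mouth at (198,199).

```bash
python3 - <<'E'
from h import *
c=np.load('wrist7.npz')
Q=np.array([ray(c,p,.08)[:2] for p in[(156,78.5),(302,63.5),(180.5,218)]]); print(Q.round(4),((Q[1]+Q[2])/2).round(4),'cross',ray(c,(238.5,146),.07)[:2].round(4),'mouth',ray(c,(198,199),.146)[:2].round(4))
E
```

```text
[[0.4127 0.429 ]
 [0.571  0.4437]
 [0.4283 0.272 ]] [0.4997 0.3578] cross [0.4992 0.356 ] mouth [0.4656 0.3093]
```

>>> servo_tool(
  plan=[
    {"xyz": [0.4, 0.2, 2], "twist": [0, 0, 0], "jaw": 1},
    {"xyz": [0.4, 0.2, 6], "twist": [0, 0, 0], "jaw": 1},
    {"xyz": [0.4, 0.2, 10], "twist": [0, 0, 0], "jaw": 1},
    {"xyz": [0.4, 0.2, 13], "twist": [0, 0, 0], "jaw": 1},
    {"xyz": [0.4, 0.2, 16], "twist": [0, 0, 0], "jaw": 1},
    {"xyz": [0.4, 0.2, 18], "twist": [0, 0, 0], "jaw": 1},
    {"xyz": [0.4, 0.2, 19.2], "twist": [0, 0, 0], "jaw": 1},
    {"xyz": [0.4, 0.2, 19.7], "twist": [0, 0, 0], "jaw": 1},
    {"xyz": [0.4, 0.2, 19.8], "twist": [0, 0, 0], "jaw": 1},
    {"xyz": [0.4, 0.2, 19.8], "twist": [0, 0, 0], "jaw": 1},
  ],
)

```text
time_s: 18.77
tool_pos: [0.5426, 0.3197, 0.3007]
tool_rot: [179.9, -0.1, 90.0]
force: [-0.8, -0.3, -1.4]
grip_width: 0.0265
grasp_force: 15.0
```

>>> servo_tool(
  plan=[
    {"xyz": [0, 0, 0.1], "twist": [0, 0, 0], "jaw": 1},
    {"xyz": [0, 0, 0.2], "twist": [0, 0, 0], "jaw": 1},
    {"xyz": [0, 0, 0.2], "twist": [0, 0, 0], "jaw": 1},
    {"xyz": [0, 0, 0.2], "twist": [0, 0, 0], "jaw": 1},
  ],
)

```text
time_s: 19.1
tool_pos: [0.5422, 0.3202, 0.2979]
tool_rot: [180.0, -0.0, 90.1]
force: [-0.4, -0.5, -2.0]
grip_width: 0.0266
grasp_force: 15.0
```

>>> servo_tool(
  plan=[
    {"xyz": [0, 0, 0.1], "twist": [0, 0, 0], "jaw": 1},
    {"xyz": [0, 0, 0.15], "twist": [0, 0, 0], "jaw": 1},
    {"xyz": [0, 0, 0.15], "twist": [0, 0, 0], "jaw": 1},
    {"xyz": [0, 0, 0.15], "twist": [0, 0, 0], "jaw": 1},
  ],
)

```text
time_s: 19.43
tool_pos: [0.5421, 0.3201, 0.2958]
tool_rot: [180.0, -0.0, 90.1]
force: [0.1, 0.1, -0.9]
grip_width: 0.0265
grasp_force: 15.0
```

>>> servo_tool(
  plan=[
    {"xyz": [0, 0, 0.1], "twist": [0, 0, 0], "jaw": 1},
    {"xyz": [0, 0, 0.1], "twist": [0, 0, 0], "jaw": 1},
    {"xyz": [0, 0, 0.1], "twist": [0, 0, 0], "jaw": 1},
  ],
)

```text
time_s: 19.68
tool_pos: [0.5423, 0.3199, 0.2957]
tool_rot: [180.0, -0.0, 90.1]
force: [0.1, -1.6, 5.3]
grip_width: 0.0267
grasp_force: 15.0
```

>>> servo_tool(
  plan=[
    {"xyz": [0, 0, 0], "twist": [0, 0, 0], "jaw": 0.6},
    {"xyz": [0, 0, 0], "twist": [0, 0, 0], "jaw": 0.5},
    {"xyz": [0, 0, 0], "twist": [0, 0, 0], "jaw": 0.4},
    {"xyz": [0, 0, 0], "twist": [0, 0, 0], "jaw": 0.3},
    {"xyz": [0, 0, 0], "twist": [0, 0, 0], "jaw": 0.3},
    {"xyz": [0, 0, 0], "twist": [0, 0, 0], "jaw": 0.3},
    {"xyz": [0, 0, -2], "twist": [0, 0, 0], "jaw": 0.3},
    {"xyz": [0, 0, -6], "twist": [0, 0, 0], "jaw": 0.3},
    {"xyz": [0, 0, -10], "twist": [0, 0, 0], "jaw": 0.3},
    {"xyz": [0, 0, -14], "twist": [0, 0, 0], "jaw": 0.3},
  ],
)

```text
time_s: 20.52
tool_pos: [0.5418, 0.3198, 0.4361]
tool_rot: [-180.0, 0.0, 90.1]
force: [0.2, 0.6, -0.2]
grip_width: 0.0604
grasp_force: 0.0
```

>>> servo_tool(
  plan=[
    {"xyz": [-4, -0.5, 0], "twist": [0, 0, 0], "jaw": 0.3},
    {"xyz": [-8, -1, 0], "twist": [0, 0, 0], "jaw": 0.3},
    {"xyz": [-12, -1.5, 0], "twist": [0, 0, 0], "jaw": 0.3},
    {"xyz": [-16, -2, 0], "twist": [0, 0, 0], "jaw": 0.3},
    {"xyz": [-20, -2.6, 0], "twist": [0, 0, 0], "jaw": 0.3},
    {"xyz": [-24, -3.2, 0], "twist": [0, 0, 0], "jaw": 0.3},
    {"xyz": [-28, -3.7, 0], "twist": [0, 0, 0], "jaw": 0.3},
    {"xyz": [-32, -4.2, 0], "twist": [0, 0, 0], "jaw": 0.3},
    {"xyz": [-36, -4.8, 0], "twist": [0, 0, 0], "jaw": 0.3},
    {"xyz": [-38.4, -5.1, 0], "twist": [0, 0, 0], "jaw": 0.3},
  ],
)

```text
time_s: 21.35
tool_pos: [0.4902, -0.0692, 0.4351]
tool_rot: [180.0, 0.0, 89.8]
force: [0.9, -1.2, 0.1]
grip_width: 0.0609
grasp_force: 0.0
```

>>> servo_tool(
  plan=[
    {"xyz": [0, 0, 0], "twist": [0, 0, 0], "jaw": 0.3},
    {"xyz": [0, 0, 0], "twist": [0, 0, 0], "jaw": 0.3},
  ],
)

```text
time_s: 21.52
tool_pos: [0.4911, -0.0658, 0.4351]
tool_rot: [179.9, -0.1, 89.8]
force: [-0.1, 0.5, -0.1]
grip_width: 0.061
grasp_force: 0.0
```

```bash
python3 - <<'E'
from h import *; import cv2
c=env.read_camera('wrist'); cv2.imwrite('pics/w8.png',c['img'][...,::-1])
c=env.read_camera('top'); cv2.imwrite('pics/t8.png',c['img'][...,::-1])
cv2.imwrite('pics/m8.png',cv2.hconcat([cv2.resize(cv2.imread('pics/w8.png'),(400,300)),cv2.resize(cv2.imread('pics/t8.png')[150:270,100:260],(400,300))]))
go([.491,-.0645,.291],90); print(env.get_obs()['grip_width'])
E
```

```text
xyz cm [-0.17 -0.06 14.37] twist [ 0.01 -0.04  0.14] at [ 0.4916 -0.0629  0.4347] [ 1.7999e+02 -4.0000e-02  9.0140e+01]
0.06093118716053494
```

View pics/m8.png

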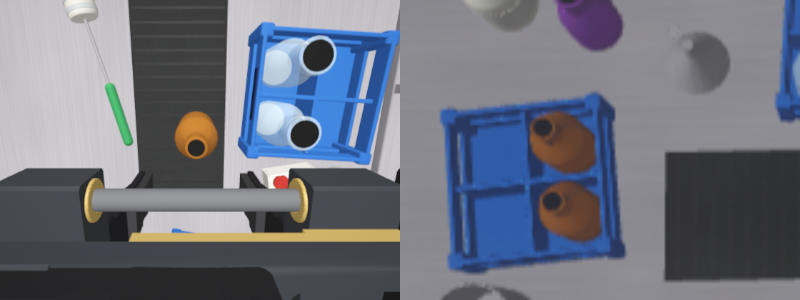

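Amber B stands in its cell, and the last amber is centred below the gripper.

>>> servo_tool(
  plan=[
    {"xyz": [-0.1, 0, 4], "twist": [0, 0, 0], "jaw": 0.3},
    {"xyz": [-0.1, 0, 8], "twist": [0, 0, 0], "jaw": 0.3},
    {"xyz": [-0.1, 0, 11.5], "twist": [0, 0, 0], "jaw": 0.3},
    {"xyz": [-0.1, 0, 13.5], "twist": [0, 0, 0], "jaw": 0.3},
    {"xyz": [-0.1, 0, 14.3], "twist": [0, 0, 0], "jaw": 0.3},
    {"xyz": [-0.1, 0, 14.3], "twist": [0, 0, 0], "jaw": 0.3},
    {"xyz": [-0.1, 0, 14.3], "twist": [0, 0, 0], "jaw": 0.4},
  ],
)

```text
time_s: 22.2
tool_pos: [0.4922, -0.0641, 0.2924]
tool_rot: [180.0, 0.0, 90.2]
force: [0.5, 0.5, -0.1]
grip_width: 0.0587
grasp_force: 0.0
```

>>> servo_tool(
  plan=[
    {"xyz": [0, 0, 0], "twist": [0, 0, 0], "jaw": 0.5},
    {"xyz": [0, 0, 0], "twist": [0, 0, 0], "jaw": 0.6},
    {"xyz": [0, 0, 0], "twist": [0, 0, 0], "jaw": 0.7},
    {"xyz": [0, 0, 0], "twist": [0, 0, 0], "jaw": 1},
    {"xyz": [0, 0, 0], "twist": [0, 0, 0], "jaw": 1},
    {"xyz": [0, 0, 0], "twist": [0, 0, 0], "jaw": 1},
    {"xyz": [0, 0, 0], "twist": [0, 0, 0], "jaw": 1},
    {"xyz": [0, 0, 0], "twist": [0, 0, 0], "jaw": 1},
    {"xyz": [0, 0, 0], "twist": [0, 0, 0], "jaw": 1},
  ],
)

```text
time_s: 22.95
tool_pos: [0.4917, -0.0651, 0.2922]
tool_rot: [180.0, -0.0, 90.1]
force: [-2.2, -0.3, 5.5]
grip_width: 0.0266
grasp_force: 15.0
```

>>> servo_tool(
  plan=[
    {"xyz": [0, 0, -1], "twist": [0, 0, 0], "jaw": 1},
    {"xyz": [0, 0, -4], "twist": [0, 0, 0], "jaw": 1},
    {"xyz": [0, 0, -8], "twist": [0, 0, 0], "jaw": 1},
    {"xyz": [0, 0, -12], "twist": [0, 0, 0], "jaw": 1},
    {"xyz": [0, 0, -16], "twist": [0, 0, 0], "jaw": 1},
    {"xyz": [1, -0.1, -19.5], "twist": [0, 0, 0], "jaw": 1},
    {"xyz": [4, -0.4, -20.5], "twist": [0, 0, 0], "jaw": 1},
    {"xyz": [8, -0.8, -20.5], "twist": [0, 0, 0], "jaw": 1},
    {"xyz": [12, -1.2, -20.5], "twist": [0, 0, 0], "jaw": 1},
    {"xyz": [16, -1.6, -20.5], "twist": [0, 0, 0], "jaw": 1},
  ],
)

```text
time_s: 23.78
tool_pos: [0.4746, 0.0961, 0.4973]
tool_rot: [180.0, -0.0, 90.0]
force: [1.6, 0.7, -2.4]
grip_width: 0.0264
grasp_force: 15.0
```

>>> servo_tool(
  plan=[
    {"xyz": [4, -0.3, 0], "twist": [0, 0, 0], "jaw": 1},
    {"xyz": [8, -0.6, 0], "twist": [0, 0, 0], "jaw": 1},
    {"xyz": [12, -0.9, 0], "twist": [0, 0, 0], "jaw": 1},
    {"xyz": [16, -1.2, 0], "twist": [0, 0, 0], "jaw": 1},
    {"xyz": [20, -1.5, 0], "twist": [0, 0, 0], "jaw": 1},
    {"xyz": [24, -1.8, 0], "twist": [0, 0, 0], "jaw": 1},
    {"xyz": [27, -2, 0], "twist": [0, 0, 0], "jaw": 1},
    {"xyz": [29, -2.1, 0], "twist": [0, 0, 0], "jaw": 1},
    {"xyz": [29.8, -2.1, 0], "twist": [0, 0, 0], "jaw": 1},
    {"xyz": [29.8, -2.1, 0], "twist": [0, 0, 0], "jaw": 1},
  ],
)

```text
time_s: 24.62
tool_pos: [0.453, 0.395, 0.4957]
tool_rot: [-179.9, 0.1, 90.2]
force: [-0.5, 0.3, -1.9]
grip_width: 0.0263
grasp_force: 15.0
```

>>> servo_tool(
  plan=[
    {"xyz": [0, 0, 0], "twist": [0, 0, 0], "jaw": 1},
    {"xyz": [0, 0, 0], "twist": [0, 0, 0], "jaw": 1},
  ],
)

```text
time_s: 24.78
tool_pos: [0.455, 0.3906, 0.4971]
tool_rot: [180.0, 0.1, 89.9]
force: [-1.0, -0.7, -2.4]
grip_width: 0.0264
grasp_force: 15.0
```

```bash
python3 - <<'E'
from h import *
go([.4547,.3925,.2995],90)
E
```

```text
xyz cm [ 0.2  -0.04 19.76] twist [ 0.03  0.06 -0.12] at [0.455  0.3906 0.4971] [1.7997e+02 6.0000e-02 8.9880e+01]
```

>>> servo_tool(
  plan=[
    {"xyz": [0, 0, 2], "twist": [0, 0, 0], "jaw": 1},
    {"xyz": [0, 0, 6], "twist": [0, 0, 0], "jaw": 1},
    {"xyz": [0, 0, 10], "twist": [0, 0, 0], "jaw": 1},
    {"xyz": [0, 0, 13], "twist": [0, 0, 0], "jaw": 1},
    {"xyz": [0, 0, 16], "twist": [0, 0, 0], "jaw": 1},
    {"xyz": [0, 0, 18], "twist": [0, 0, 0], "jaw": 1},
    {"xyz": [0, 0, 19.2], "twist": [0, 0, 0], "jaw": 1},
    {"xyz": [0, 0, 19.7], "twist": [0, 0, 0], "jaw": 1},
    {"xyz": [0, 0, 19.8], "twist": [0, 0, 0], "jaw": 1},
    {"xyz": [0, 0, 19.8], "twist": [0, 0, 0], "jaw": 1},
  ],
)

```text
time_s: 25.62
tool_pos: [0.4547, 0.3927, 0.3002]
tool_rot: [179.9, -0.1, 90.0]
force: [0.1, -0.7, -2.1]
grip_width: 0.0265
grasp_force: 15.0
```

>>> servo_tool(
  plan=[
    {"xyz": [0, 0, 0.1], "twist": [0, 0, 0], "jaw": 1},
    {"xyz": [0, 0, 0.2], "twist": [0, 0, 0], "jaw": 1},
    {"xyz": [0, 0, 0.2], "twist": [0, 0, 0], "jaw": 1},
    {"xyz": [0, 0, 0.2], "twist": [0, 0, 0], "jaw": 1},
  ],
)

```text
time_s: 25.95
tool_pos: [0.4541, 0.3931, 0.2974]
tool_rot: [180.0, -0.0, 90.1]
force: [0.1, -0.2, -2.3]
grip_width: 0.0261
grasp_force: 15.0
```

>>> servo_tool(
  plan=[
    {"xyz": [0, 0, 0.1], "twist": [0, 0, 0], "jaw": 1},
    {"xyz": [0, 0, 0.15], "twist": [0, 0, 0], "jaw": 1},
    {"xyz": [0, 0, 0.15], "twist": [0, 0, 0], "jaw": 1},
    {"xyz": [0, 0, 0.15], "twist": [0, 0, 0], "jaw": 1},
  ],
)

```text
time_s: 26.28
tool_pos: [0.454, 0.393, 0.2954]
tool_rot: [180.0, -0.0, 90.1]
force: [0.1, -0.7, -1.0]
grip_width: 0.0262
grasp_force: 15.0
```

>>> servo_tool(
  plan=[
    {"xyz": [0, 0, 0.1], "twist": [0, 0, 0], "jaw": 1},
    {"xyz": [0, 0, 0.1], "twist": [0, 0, 0], "jaw": 1},
    {"xyz": [0, 0, 0.1], "twist": [0, 0, 0], "jaw": 1},
  ],
)

```text
time_s: 26.53
tool_pos: [0.4542, 0.393, 0.2954]
tool_rot: [180.0, -0.0, 90.1]
force: [-2.2, -1.9, 5.8]
grip_width: 0.0263
grasp_force: 15.0
```

>>> servo_tool(
  plan=[
    {"xyz": [0, 0, 0], "twist": [0, 0, 0], "jaw": 0.6},
    {"xyz": [0, 0, 0], "twist": [0, 0, 0], "jaw": 0.5},
    {"xyz": [0, 0, 0], "twist": [0, 0, 0], "jaw": 0.4},
    {"xyz": [0, 0, 0], "twist": [0, 0, 0], "jaw": 0.3},
    {"xyz": [0, 0, 0], "twist": [0, 0, 0], "jaw": 0.3},
    {"xyz": [0, 0, 0], "twist": [0, 0, 0], "jaw": 0.3},
    {"xyz": [0, 0, -2], "twist": [0, 0, 0], "jaw": 0.3},
    {"xyz": [0, 0, -6], "twist": [0, 0, 0], "jaw": 0.3},
    {"xyz": [0, 0, -10], "twist": [0, 0, 0], "jaw": 0.3},
    {"xyz": [0, 0, -14], "twist": [0, 0, 0], "jaw": 0.3},
  ],
)

```text
time_s: 27.37
tool_pos: [0.4537, 0.3927, 0.4355]
tool_rot: [-180.0, 0.0, 90.1]
force: [0.8, -0.1, 0.1]
grip_width: 0.0605
grasp_force: 0.0
```

>>> servo_tool(
  plan=[
    {"xyz": [0, 0, -4], "twist": [0, 0, 0], "jaw": 0.3},
    {"xyz": [0, 0, -4], "twist": [0, 0, 0], "jaw": 0.3},
    {"xyz": [0, 0, -4], "twist": [0, 0, 0], "jaw": 0.3},
  ],
)

```text
time_s: 27.62
tool_pos: [0.4545, 0.393, 0.4775]
tool_rot: [179.8, -0.3, 90.1]
force: [0.1, 0.1, -1.0]
grip_width: 0.0607
grasp_force: 0.0
```

```bash
python3 - <<'E'
from cell import env; import cv2
c=env.read_camera('side'); cv2.imwrite('pics/s9.png',c['img'][...,::-1])
E
```

```text
(no output)
```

View pics/s9.png

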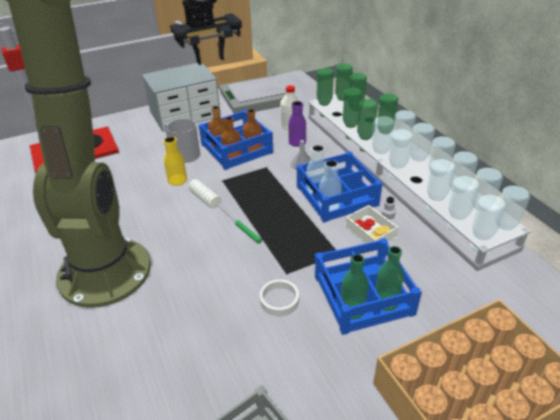

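The mat is empty. The side view shows three ambers (about 215–250,125), two clears (317,165 and 330,182) and two greens (357,280 and 395,270), all upright in their carriers.

```bash
python3 -c "
from cell import env; print(env.sign_off())"
```

```text
the job is handed in; nothing more can be done
None
```

All four bottles (two amber, one green, one clear) stand upright in the carriers of their own kind, the three stored bottles look undisturbed in the camera views, and the job was handed in at about 28 s of the 104 s limit; the sign-off gave no verdict.

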